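Present the microscope's focus carrier to its stand

ROBOT

A 6-joint arm with a two-finger parallel gripper is mounted at the origin on the work surface. World frame = base frame: x ahead of the robot, y to its left, z up, the work surface at z = 0. Lengths are in mm, angles in rad, forces in N, time in s.
With the tool pointing down it reaches from about 375 to 975 mm from the base axis. Payload 3.8 kg.
Tool frame: the origin (TCP) lies between the finger pads; the fingertips stand 11 mm ahead of it and the grasp point (between the pads) lies 8 mm behind it; z points along the fingers, y is the direction in which the jaws open and shut (so a half turn about z gives the same grasp; the last joint's range is limited). The gripper opens to 85 mm and grips with 20 to 120 N. Pads are 22 mm wide; open, the fingers measure 114 mm over their backs; the gripper's body (76 mm by 85 mm) begins 54 mm behind the grasp point. The pads swing forward as they close: fully open they stand 13 mm farther back than shut.
Start: joints at [1.132, 0.264, 1.604, -0, 1.274, -0.037], TCP at [263.973, 621.238, 242.28] pointing down, gripper open.
Joint ranges: [-2.63, 2.63], [-0.94, 2.18], [0.31, 2.57], [-1.31, 4.45], [0, 2.66], [-2.55, 2.55]. Speed limits (rad/s): [2.57, 2.57, 3.14, 3.14, 3.14, 3.14].

INTERFACE

Orientations are given as [roll, pitch, yaw] about the fixed x, y, z axes, in that order (R = Rz(yaw) Ry(pitch) Rx(roll)).
In Python, from bench import bot gives the robot as it stands.
- The arm moves only by the tool jog_arm, never from a script. Its argument "steps" is a list of rows, each a list of 3 entries, a list of its own where there are three numbers: the closure, from 0 (fully open) to 1 (shut), then the shift along the world's x, y, z in cm, then the turn, a rotation vector about the world's x, y, z in degrees. A call has 1 to 8 rows; each row shifts and turns the commanded pose from where the row before left it; what a row does not reach is not made up. A row lasts 1/12 s, in which the tool goes at most 41.7 mm and 7.16 degrees, less where a joint would pass 70% of its speed; a pose out of reach is approached as far as the arm can. A call with a gripper value outside its range is refused whole. The fingers move at their own pace and stop on an object; the grip force is fixed at half the most. Time passes only in rows, so rows that do not move let the fingers close. It gives the time, the measured TCP pose, the force and the opening at its end, in the units of the state.
- bot.observe(): the state, without advancing time (a new reading comes with each control period).
- bot.grab_frame(name): name is "side" or "top"; returns (picture, depth): 384x512x3 uint8, blue, green, red; 384x512 float32, mm along the optical axis (not along the pixel's ray), 0 where there is no reading.
- bot.get_calibration(name): a dict with "mtx" (3x3 intrinsics, pixels), "distortion" ([k1, k2, p1, p2, k3] as OpenCV has them; the pictures are not rectified), "rvec" (rotation vector, rad) and "tvec" (3), from world to camera coordinates, as OpenCV has them. Camera axes: x right, y down, z forward; pixel columns grow to the right and rows downward; lengths in mm; the calibration is good to about 2 mm. A picture is of the moment at which its call begins. get_calibration takes no time and is no camera call.
- bot.sign_off(): hands the job in, once; it reports no verdict.
The state is a dict: "clock": time; "joints": joint angles; "qvel": joint speeds; "effort": joint torques, N m; "eef_pos": TCP position; "tool_rot": TCP orientation; "force": force on the tool from outside, world axes, zero at the start; "ft_torque": the same for the moment, N m; "grip_width": opening from 0.0 (shut) to 1.0 (fully open).
Only numpy, scipy, OpenCV 4.12 (cv2) and the standard library are available. Lean on these libraries where they do the work, as an engineer would, in place of code of your own. Each camera call takes 0.05 s, during which the arm holds its last target. There are 200 camera calls.

TASK

Pull the top drawer of the low cabinet out to its stop, and lift the microscope's focus carrier out of it, level, by the balance point of its arm. Carry it to the stand and finish while holding it there, still and level, with its clamp bore centred about 20 mm above the top of the steel post and its ring over the round stage plate, so that I can guide it down: do not lower it onto the post and do not let go. Do not knock the carrier against the stand, leave the drawer open, and leave the two seed dishes, the forceps and the eyepieces where they are.

Things in the scene. Friction and masses are not known exactly. Their poses are not given: they have to be found in the camera images.
- cabinet: low grey steel cabinet, fixed to the bench, 330 deep x 360 wide x 142 mm high, with two shallow white-fronted drawers one above the other. Origin on the bench under the middle of its front face; its x points into the cabinet (away from the robot), y along the front to the left, z up. The drawers slide out along its -x.
- drawer_top (a joint): how far the top drawer is out: 0 shut, 0.215 m at its stop (it may start up to 0.02 m open). About 2 N of friction; it stays where it is left. Front 59 mm high, 12 mm thick, its upper edge 134 mm above the bench; inside 286 mm deep, 332 mm wide, dark flat floor 80 mm and side walls' tops 118 mm above the bench. Once it is out, nothing covers the carrier.
- drawer_top_handle (a point): middle of the top drawer's steel bar handle: a round bar 11 mm thick and 120 mm long, level, parallel to the front and standing 35 mm (bar centre) out from it, on two thin pillars 51 mm either side of its middle; 110 mm above the bench, 32 mm below the cabinet's top. Moves with the drawer; axes as the cabinet's.
- carrier_balance (a point): balance point (centre of gravity) of the focus carrier, where to grasp it: on its straight arm (18 mm wide, 30 mm high), half-way up, 22 mm ahead of the drive housing and 46 mm short of the ring. 19 mm above the carrier's flat underside; the arm's underside is 4 mm and its top 34 mm above that underside. x along the arm to the ring, y across it, z up.
- carrier: focus carrier, cream casting 234 mm long, 0.5 to 0.75 kg, lying flat in the top drawer along its width, ring to +y. In order: round clamp collar (44 mm across, 46 high, upright 26 mm bore), housing (40 wide, 46 high) with a black knob either side (88 over both), arm, ring. Origin: bore axis at the underside, 72 mm behind and 19 mm below the balance point; x to the ring, z up.
- carrier_ring (a point): middle of the carrier's ring (94 mm outside, 77 mm inside, 26 mm high), level with the carrier's underside, 165 mm ahead of the bore's axis.
- stand: microscope stand, heavy and fixed to the bench: a base 285 mm long x 200 mm wide x 70 mm high (cream top, black side cheeks) with one upright steel post near its rear. Origin on the bench under the post; its front points along its -x; the base reaches from 250 mm before the post to 35 mm behind it. z up.
- post_top (a point): centre of the top face of the stand's round steel post: 25 mm diameter, 240 mm above the bench. Axes as the stand's.
- stage_centre (a point): centre of the round white stage plate (95 mm diameter) let into the stand's top, 72 mm above the bench, 165 mm in front of the post (along the stand's -x). A seed dish stands on it.
- dish_stage_centre (a point): centre of the glass dish of seed on the stage plate (90 mm diameter, 15 mm high), 7.5 mm above its underside. To be left alone.
- dish_bench_centre (a point): centre of the glass dish of seed on the bench between the stand and the cabinet (90 mm diameter, 15 mm high). To be left alone.
- eyepiece_a_centre (a point): centre of a black eyepiece standing on the bench on one side of the stand (38 mm diameter, 55 mm high). To be left alone.
- eyepiece_b_centre (a point): centre of the other black eyepiece, on the stand's other side (38 mm diameter, 55 mm high). To be left alone.
- forceps_centre (a point): middle of the steel forceps lying on the stand's top, beside the dish (140 mm long, 16 mm wide, 8 mm high). To be left alone.

How it is judged (in metres and radians):
On the way, in this order (a step that is already met when the one before it is completed fails the run):
1. the top drawer is pulled out to its stop (at least 0.205 m of 0.215) (value of joint drawer_top above 0.205 m), for 0.2 s.
2. the carrier is lifted clear of the drawer, within 0.12 rad of level, gripped within 18 mm of its balance point along the arm (height (world z) of carrier_balance above 0.19 m and angle between carrier's own z axis and vertical below 0.12 rad and x of the grasp point in the frame of carrier_balance between -0.018 and 0.018 m and contact force between the fingers and carrier above 1 N and contact force between carrier and cabinet below 0.3 N and contact force between carrier and stand below 0.3 N), for 0.2 s.
At the end, for the whole second after the job is handed in: Still held within 18 mm of its balance point along the arm, by nothing else; still, within 0.07 rad of level; bore within 10 mm of the post axis and 6 to 45 mm above the post top; ring within 30 mm of over the stage centre; drawer at least 0.18 m out (horizontal distance between carrier and post_top below 0.01 m and z of carrier in the frame of post_top between 0.006 and 0.045 m and horizontal distance between carrier_ring and stage_centre below 0.03 m and angle between carrier's own z axis and vertical below 0.07 rad and linear speed of carrier below 0.02 m/s and angular speed of carrier below 0.1 rad/s and value of joint drawer_top above 0.18 m and x of the grasp point in the frame of carrier_balance between -0.018 and 0.018 m and contact force between the fingers and carrier above 1 N and contact force between carrier and cabinet below 0.3 N and contact force between carrier and stand below 0.3 N); the arm keeps its last pose, push and grip.
It fails at once if the carrier knocks against the stand (over 6 N) (contact force between carrier and stand above 6 N).
It fails at once if a seed dish, an eyepiece or the forceps is moved by more than 25 mm (distance of any of dish_stage_centre, dish_bench_centre, eyepiece_a_centre, eyepiece_b_centre, forceps_centre from where it was at the start of the episode above 0.025 m).
It also fails if it takes over 54 s, if anything falls off the work surface, if the arm or the gripper's body presses on something with over 40 N, if the wrist force passes 120 N, or if a joint passes its speed limit or range.

## Working session

There is one attempt and no reset: what is moved stays moved. The work goes in short steps, Python scripts to look and compute and a tool call to move; the robot and the scene stay as the last step left them, time stands still between calls to the robot, and variables do not carry over. Pictures are saved under pics/ and viewed, about 8 in all and at most 12, crops included, and the job is handed in when it is done.

Besides the shell and the picture viewer there is one more tool, called in YAML: its name, and indented under it one key for each argument. jog_arm: Moves the arm, as the interface text tells. Its arguments: {"type":"object","properties":{"steps":{"type":"array","items":{"type":"array"}}},"required":["steps"]}

```bash
mkdir -p pics
cat > h.py <<'E'
import numpy as np, cv2
from bench import bot
def cal(n):
    c=bot.get_calibration(n); K=np.array(c["mtx"],float); d=np.array(c["distortion"],float)
    R=cv2.Rodrigues(np.array(c["rvec"],float))[0]; t=np.array(c["tvec"],float).ravel(); return K,d,R,t
def ray(n,uv):
    K,d,R,t=cal(n); p=cv2.undistortPoints(np.array(uv,float).reshape(-1,1,2),K,d).reshape(-1,2)
    return -R.T@t,np.c_[p,np.ones(len(p))]@R
def onz(n,uv,z):
    o,D=ray(n,uv); return o+D*((z-o[2])/D[:,2])[:,None]
def cloud(n,dep):
    h,w=dep.shape; u,v=np.meshgrid(np.arange(w),np.arange(h)); o,D=ray(n,np.c_[u.ravel(),v.ravel()])
    P=(o+D*dep.reshape(-1,1)).reshape(h,w,3); P[dep<=0]=np.nan; return P
def proj(n,P):
    K,d,R,t=cal(n); return cv2.projectPoints(np.array(P,float).reshape(-1,1,3),cv2.Rodrigues(R)[0],t,K,d)[0].reshape(-1,2)
E
python3 - <<'E'
from h import *
print(bot.observe())
for n in("side","top"):
    im,d=bot.grab_frame(n); cv2.imwrite(f"pics/{n}0.png",im); np.savez(f"{n}0.npz",im=im,d=d)
    K,dd,R,t=cal(n); print(n,-R.T@t,R[2],K[0,0],(d>0).mean())
E
```

```text
{'clock': 0.0, 'joints': array([ 1.13211194e+00,  2.64773875e-01,  1.60537695e+00, -2.69681509e-05,
        1.27369281e+00, -3.68876668e-02]), 'qvel': array([ 0.00125975, -0.00095892, -0.00043789, -0.00166309,  0.00138137,
       -0.00019766]), 'effort': array([ 1.82882254e-04, -5.15091920e+01, -3.67327166e+01,  2.57983438e-04,
        1.26621936e-02,  1.58840322e-05]), 'eef_pos': array([263.6759801 , 620.60246691, 240.94643665]), 'tool_rot': array([-3.13934225e+00, -5.72634608e-05,  2.73980379e+00]), 'force': array([-0.56811225,  0.57845279, -0.04483379]), 'ft_torque': array([ 0.02242413, -0.03847983,  0.00700626]), 'grip_width': 1.0052572207175567}
side [562.5653893  815.37946433 781.52592266] [ 0.04616264 -0.7922627  -0.60843145] 353.27026035148947 0.9959513346354166
top [ 545.20839502  -19.94079657 1385.50316749] [ 0.05095688  0.0148698  -0.99859015] 405.1085389403227 0.9961140950520834
```

View pics/top0.png

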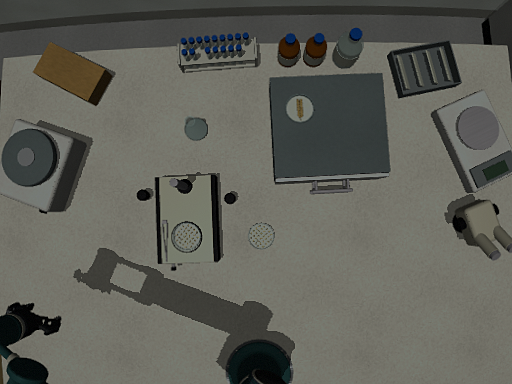

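View pics/side0.png

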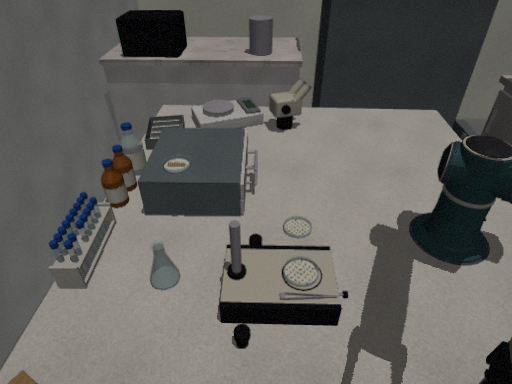

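The top view shows the cabinet at px (270–388, 75–183) with its handle at (331,186), the stand at (158–220, 175–263) with its post near (185,186), and the stage dish at (187,237). The side view shows the same layout, with the post top at (236,225).

Run:
```python
from h import *
S=np.load("top0.npz"); P=cloud("top",S["d"]); Q=np.load("side0.npz"); Ps=cloud("side",Q["d"])
def rect(P,m,n):
    p=P[m][:,:2].astype(np.float32); r=cv2.minAreaRect(p); print(n,len(p),np.round(r[0]),np.round(r[1]),round(r[2],2),'medz',np.median(P[m][:,2]).round(1)); return r
v,u=np.mgrid[:384,:512]
X,Y,Z=np.moveaxis(P,2,0)
r=rect(P,(abs(Z-142)<7)&(u>262)&(u<395)&(v>60)&(v<195),"cabtop"); print(cv2.boxPoints(r).round(1))
m=(u>305)&(u<358)&(v>183)&(v<197)&(Z>85)&(Z<130); r=rect(P,m,"handle"); print(cv2.boxPoints(r).round(1))
r=rect(P,(abs(Z-70)<7)&(u>150)&(u<226)&(v>168)&(v<270),"base"); print(cv2.boxPoints(r).round(1))
m=(Z>200)&(u>150)&(u<226)&(v>160)&(v<220); print("post top-view",P[m].mean(0) if m.any() else 0,m.sum(), P[m].min(0),P[m].max(0))
x,y,z=np.moveaxis(Ps,2,0)
m=(u>220)&(u<252)&(v>215)&(v<280)&(z>100)&(z<245); print("post side",np.median(Ps[m],0),m.sum(),z[m].max())
for a in (110,140,170,200,225): q=Ps[m&(abs(z-a)<12)]; print(a,np.median(q,0).round(1))
# stage dish: bright on top
hh=cv2.HoughCircles(cv2.cvtColor(S["im"],cv2.COLOR_BGR2GRAY),cv2.HOUGH_GRADIENT,1,30,param1=100,param2=15,minRadius=11,maxRadius=19)
for c in hh[0]:
    if 150<c[0]<280 and 215<c[1]<260: print("dish",c,onz("top",c[:2],80))
p=S["im"][165:280,140:290]; a=cv2.resize(p,None,fx=4,fy=4,interpolation=2); cv2.imwrite("pics/stand_crop.png",a)
p=Q["im"][200:360,200:370]; cv2.imwrite("pics/stand_side.png",cv2.resize(p,None,fx=3,fy=3,interpolation=2))
```

```text
cabtop 11280 [ 816. -238.] [333. 361.] 1.73 medz 143.1
[[ 644.6  -62.8]
 [ 655.5 -424.1]
 [ 988.4 -414. ]
 [ 977.4  -52.7]]
handle 167 [ 624. -243.] [ 29. 127.] 1.72 medz 114.9
[[ 607.3 -180.1]
 [ 611.1 -306.6]
 [ 639.7 -305.7]
 [ 635.9 -179.3]]
base 4689 [524. 228.] [305. 201.] 1.3 medz 70.6
[[368.7 324.5]
 [373.2 124.1]
 [678.5 131. ]
 [674.  331.4]]
post top-view [639.87125893 228.84860984 234.1262514 ] 85 [628.52175664 219.0087645  202.69637246] [652.44682437 243.84094912 244.74962201]
post side [636.25988969 241.29074941 184.04637306] 477 240.5998693265442
110 [634.6 240.6 112.1]
140 [636.1 242.2 141.1]
170 [635.9 242.  169.6]
200 [635.8 241.5 199.8]
225 [637.  242.1 225.2]
dish [185.5 235.5  15. ] [[480.0261197  227.82564809  80.        ]]
dish [259.5 235.5  13.2] [[476.21528797 -11.47236429  80.        ]]
```

View pics/stand_crop.png

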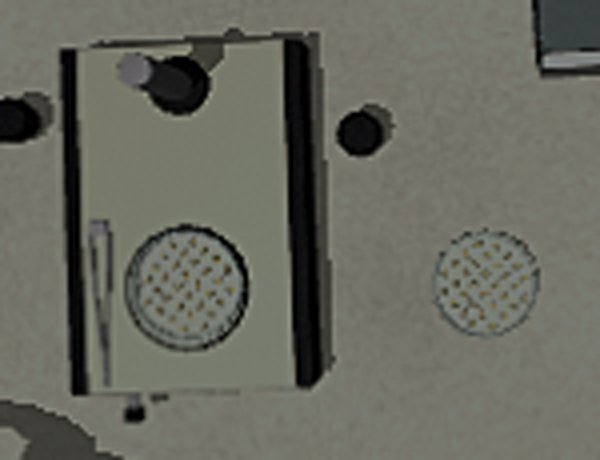

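The crop shows the post top at crop (135,70), which is px (174,182.5). The stage dish is at crop (187,287), px (187,237). The forceps lie to the left of the dish.

Run:
```python
from h import *
S=np.load("top0.npz"); g=cv2.cvtColor(S["im"],cv2.COLOR_BGR2GRAY)
print(g[180:196,318:346:4])
p=np.array(onz("top",[[173.8,182.5]],240)); print("post",p, "stage",p-165*np.array([np.cos(.0227),np.sin(.0227),0]),"dish",onz("top",[[186.7,236.8]],87))
Q=np.load("side0.npz"); print("side post top", onz("side",[[236,225]],240))
print("handle rows on z=110:",[onz("top",[[331,r]],110)[0].round(1) for r in(186,188,190,192)], onz("top",[[311,189],[353,186]],110).round(1))
a=cv2.resize(S["im"][165:205,290:375],None,fx=7,fy=7,interpolation=0); b=cv2.resize(Q["im"][205:245,205:290],None,fx=7,fy=7,interpolation=0)
cv2.imwrite("pics/hp.png",np.vstack([a,b]))
```

```text
[[ 30  33  36  36  37  34  29]
 [ 37  36  36  58  79  96  67]
 [ 83 102 123 121 124 122  71]
 [125 118 121 118 118 117  67]
 [123 117 116 124 122 123  72]
 [128 127 126  51  50  53  49]
 [ 54  53  53  61  59  60  52]
 [ 56  59  58  63  63  60  51]
 [ 58  61  62  62  62  60  49]
 [ 58  45  43  53  65  75  83]
 [ 71  80  86  90  97 101 105]
 [102 107 104  97  91  86  81]
 [ 86  81  76  69  65  55  64]
 [ 56  61  83  98 110 127 124]
 [123 123 124 122 121 119 120]
 [120 120 123 118 117 115 114]]
post [[639.53065175 229.50750798 240.        ]] stage [[474.57316135 225.76232964 240.        ]] dish [[476.14641483 222.65888302  87.        ]]
side post top [[633.1261663 236.7139348 240.       ]]
handle rows on z=110: [array([ 629.1, -240.6,  110. ]), array([ 622.8, -240.4,  110. ]), array([ 616.5, -240.3,  110. ]), array([ 610.1, -240.1,  110. ])] [[ 620.9 -177.   110. ]
 [ 627.8 -310.8  110. ]]
```

View pics/hp.png

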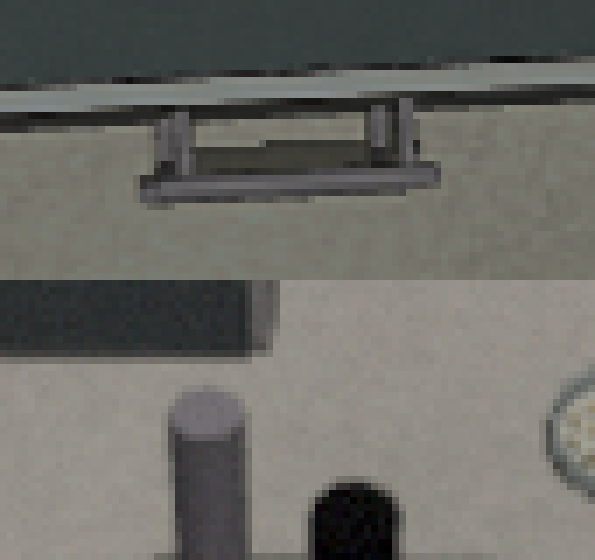

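jog_arm:
  steps:
    - [0.3, [0, -3, 3], [0, 0, -5]]
    - [0.6, [1, -3.8, 1], [0, 0, -6]]
    - [0.6, [1.5, -3.8, 1], [0, 0, -6]]
    - [0.6, [1.5, -3.8, 0], [0, 0, -6]]
    - [0.6, [1.5, -3.8, 0], [0, 0, -6]]
    - [0.6, [1.5, -3.8, 0], [0, 0, -6]]
    - [0.6, [1.5, -3.8, 0], [0, 0, -6]]
    - [0.6, [1.5, -3.8, 0], [0, 0, -6]]

```text
clock: 0.77
eef_pos: [363.8, 324.1, 291.2]
tool_rot: [-3.141, 0.0, 1.915]
force: [2.1, -0.2, 0.4]
grip_width: 0.399
```

The top crop puts the bar's centre at px (331.4,190.5), which is about (615,−242) on the z=110 plane. The side crop puts the post top at px (234.4,223.9).

jog_arm:
  steps:
    - [0.65, [1.6, -3.8, 0], [0, 0, -3]]
    - [0.65, [1.6, -3.8, 0], [0, 0, -3]]
    - [0.65, [1.6, -3.8, 0], [0, 0, -3]]
    - [0.65, [1.6, -3.8, 0], [0, 0, -3]]
    - [0.65, [1.6, -3.8, 0], [0, 0, -3]]
    - [0.65, [1.6, -3.8, 0], [0, 0, -3]]
    - [0.65, [1.6, -3.8, 0], [0, 0, 0]]
    - [0.65, [1.6, -3.8, 0], [0, 0, 0]]

```text
clock: 1.43
eef_pos: [491.8, 20.1, 291.4]
tool_rot: [-3.141, -0.0, 1.605]
force: [0.9, 0.6, -0.2]
grip_width: 0.352
```

jog_arm:
  steps:
    - [0.65, [1.8, -3.7, 0], [0, 0, 0]]
    - [0.65, [1.8, -3.7, 0], [0, 0, 0]]
    - [0.65, [1.8, -3.7, 0], [0, 0, 0]]
    - [0.65, [1.8, -3.7, 0], [0, 0, 0]]
    - [0.65, [1.8, -3.7, -1], [0, 0, 0]]
    - [0.65, [1.8, -3.7, -1], [0, 0, 0]]
    - [0.65, [1.5, -3.7, -2], [0, 0, 0]]
    - [0.65, [0, 0, 0], [0, 0, 0]]

```text
clock: 2.1
eef_pos: [612.7, -238.7, 247.3]
tool_rot: [-3.135, 0.0, 1.601]
force: [-1.0, 0.7, -0.7]
grip_width: 0.349
```

Run:
```python
from h import *
print(onz("side",[[234.4,223.9]],240))
K=[cal(n) for n in("top","side")]
o1,d1=ray("top",[[173.8,182.5]]);o2,d2=ray("side",[[234,223.5]])
A=np.c_[d1[0],-d2[0]];s=np.linalg.lstsq(A,o2-o1,rcond=None)[0];print(o1+d1[0]*s[0],o2+d2[0]*s[1])
o=bot.observe();print(o["eef_pos"],o["tool_rot"],o["grip_width"],o["force"],o["joints"])
```

```text
[[637.04799239 233.28869636 240.        ]]
[639.68554325 229.91714006 238.11890945] [638.35156234 229.8583304  237.99626111]
[ 612.73059212 -238.72438696  247.29270562] [-3.13546662e+00  5.31630238e-05  1.60099145e+00] 0.3492691592144517 [-0.95610727  0.68050175 -0.68267106] [-0.40803315  0.2320031   1.63405107 -0.00276277  1.28106414 -0.43743148]
```

jog_arm:
  steps:
    - [0.65, [0.2, -0.3, -3], [0, 0, 0]]
    - [0.65, [0, 0, -3], [0, 0, 0]]
    - [0.65, [0, 0, -3], [0, 0, 0]]
    - [0.65, [0, 0, -2], [0, 0, 0]]
    - [0.65, [0, 0, -1], [0, 0, 0]]
    - [0.65, [0, 0, -1], [0, 0, 0]]
    - [0.65, [0, 0, -1.2], [0, 0, 0]]
    - [0.65, [0, 0, 0], [0, 0, 0]]

```text
clock: 2.77
eef_pos: [614.4, -235.6, 109.5]
tool_rot: [-3.139, -0.001, 1.605]
force: [-0.2, -0.0, -0.3]
grip_width: 0.353
```

jog_arm:
  steps:
    - [1, [0, 0, 0], [0, 0, 0]]
    - [1, [0, 0, 0], [0, 0, 0]]
    - [1, [0, 0, 0], [0, 0, 0]]
    - [1, [0, 0, 0], [0, 0, 0]]
    - [1, [0, 0, 0], [0, 0, 0]]

```text
clock: 3.18
eef_pos: [613.7, -236.3, 112.1]
tool_rot: [-3.139, -0.0, 1.605]
force: [-5.2, 0.1, 0.0]
grip_width: 0.099
```

jog_arm:
  steps:
    - [0.65, [0, 0, 0], [0, 0, 0]]
    - [0.65, [0, 0, 0], [0, 0, 0]]
    - [0.65, [0, -0.3, -0.5], [0, 0, 0]]
    - [0.65, [0, 0, -0.3], [0, 0, 0]]
    - [1, [0, 0, 0], [0, 0, 0]]
    - [1, [0, 0, 0], [0, 0, 0]]
    - [1, [0, 0, 0], [0, 0, 0]]
    - [1, [0, 0, 0], [0, 0, 0]]

```text
clock: 3.85
eef_pos: [613.8, -240.1, 104.8]
tool_rot: [-3.139, 0.001, 1.606]
force: [-8.7, -1.1, 10.8]
grip_width: 0.101
```

jog_arm:
  steps:
    - [1, [-1, -0.03, 0], [0, 0, 0]]
    - [1, [-2, -0.06, 0], [0, 0, 0]]
    - [1, [-2.5, -0.08, 0], [0, 0, 0]]
    - [1, [-2.5, -0.08, 0], [0, 0, 0]]
    - [1, [-2.5, -0.08, 0], [0, 0, 0]]
    - [1, [-2.5, -0.08, 0], [0, 0, 0]]
    - [1, [-2.5, -0.08, 0], [0, 0, 0]]
    - [1, [-2.5, -0.08, 0], [0, 0, 0]]

```text
clock: 4.52
eef_pos: [436.5, -245.7, 104.8]
tool_rot: [3.136, 0.002, 1.605]
force: [3.8, -0.0, 4.4]
grip_width: 0.104
```

jog_arm:
  steps:
    - [1, [-1, -0.03, 0], [0, 0, 0]]
    - [1, [-1, -0.03, 0], [0, 0, 0]]
    - [1, [-0.5, 0, 0], [0, 0, 0]]
    - [1, [-0.5, 0, 0], [0, 0, 0]]
    - [1, [0, 0, 0], [0, 0, 0]]

```text
clock: 4.93
eef_pos: [405.4, -246.7, 104.8]
tool_rot: [3.14, 0.003, 1.605]
force: [-1.5, -2.1, 8.2]
grip_width: 0.106
```

jog_arm:
  steps:
    - [1, [-0.4, 0, 0], [0, 0, 0]]
    - [1, [-0.3, 0, 0], [0, 0, 0]]
    - [1, [-0.3, 0, 0], [0, 0, 0]]
    - [1, [0, 0, 0], [0, 0, 0]]
    - [1, [0, 0, 0], [0, 0, 0]]
    - [1, [0, 0, 0], [0, 0, 0]]

```text
clock: 5.43
eef_pos: [398.8, -246.9, 104.8]
tool_rot: [3.133, 0.004, 1.605]
force: [9.4, -1.2, 0.2]
grip_width: 0.101
```

jog_arm:
  steps:
    - [0.65, [0, 0, 0], [0, 0, 0]]
    - [0.65, [0.2, 0, 0], [0, 0, 0]]
    - [0.65, [0, 0, 0], [0, 0, 0]]
    - [0.65, [0, 0, 1], [0, 0, 0]]
    - [0.65, [0, 0, 3], [0, 0, 0]]
    - [0.65, [0, 0, 4], [0, 0, 0]]
    - [0.65, [0, 0, 4], [0, 0, 0]]
    - [0.65, [0, 0, 3], [0, 0, 0]]

```text
clock: 6.1
eef_pos: [397.4, -245.7, 256.9]
tool_rot: [3.14, 0.001, 1.605]
force: [0.9, -0.5, 0.4]
grip_width: 0.345
```

jog_arm:
  steps:
    - [0, [0, 4, 0.5], [0, 0, 0]]
    - [0, [0, 4, 0.5], [0, 0, 0]]
    - [0, [0.5, 4, 0], [0, 0, 0]]
    - [0, [0.5, 4, 0], [0, 0, 0]]
    - [0, [0.5, 4, 0], [0, 0, 0]]
    - [0, [0.5, 4, 0], [0, 0, 0]]
    - [0, [0, 0, 0], [0, 0, 0]]

```text
clock: 6.68
eef_pos: [416.9, 0.8, 263.8]
tool_rot: [3.141, -0.004, 1.613]
force: [0.2, -0.4, -0.3]
grip_width: 0.995
```

Run:
```python
from h import *
for n in("side","top"):
    im,d=bot.grab_frame(n); np.savez(f"{n}1.npz",im=im,d=d)
    a=im[80:300,250:450] if n=="top" else im[80:300,100:320]
    cv2.imwrite(f"pics/{n}1.png",cv2.resize(a,None,fx=2.7,fy=2.7,interpolation=2))
o=bot.observe();print(o["eef_pos"],o["clock"],o["grip_width"],o["force"])
```

```text
[416.81319389  -4.02415288 263.54921078] 6.7833 1.001988313040063 [ 0.55693817 -0.25238718 -0.26094171]
```

View pics/top1.png

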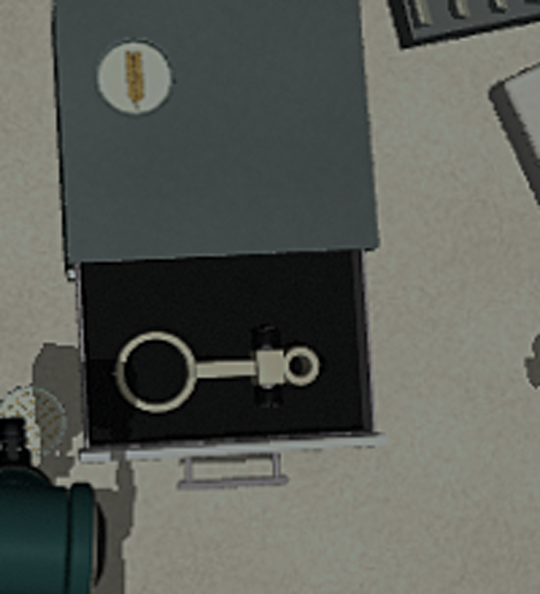

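The drawer is fully open. The carrier lies in it with its ring at crop (157,372), its arm at (226,370) and its collar at (301,366).

Run:
```python
from h import *
S=np.load("top1.npz"); im=S["im"]; P=cloud("top",S["d"])
m=(im.max(2)>85).astype(np.uint8); w=np.zeros_like(m); w[200:236,287:372]=1; m&=w
nl,L,st,ce=cv2.connectedComponentsWithStats(m); i=1+st[1:,4].argmax(); m=(L==i)
v,u=np.nonzero(m); print(u.min(),u.max(),v.min(),v.max(),m.sum())
us=u; 
def fit(lo,hi): 
    k=(us>=lo)&(us<=hi); pts=np.c_[u[k],v[k]].astype(np.float32); return cv2.minEnclosingCircle(pts)
r=fit(u.min(),322); 
k=(us>=291)&(us<=321); ring=cv2.fitEllipse(cv2.convexHull(np.c_[u[k],v[k]].astype(np.int32)))
c=fit(356,u.max()); print(r,ring,c)
R=onz("top",[r[0]],106)[0]; C=onz("top",[c[0]],126)[0]; print("ring",R,"collar",C,"dist",np.linalg.norm((R-C)[:2]))
ar=[(x,v[us==x].mean(),(us==x).sum()) for x in range(326,343)]; a=np.array(ar)
A=onz("top",a[:,:2],114); f=np.polyfit(A[:,1],A[:,0],1); print("arm x=",f,"width px",a[:,2]); print(A[[0,-1]].round(1))
hm=m&(np.add.outer(np.zeros(384),np.arange(512))>=343)&(np.arange(512)<358)[None]
vv,uu=np.nonzero(hm); print("cols height",[(x,(us==x).sum()) for x in range(318,372)])
print("z arm",np.nanmedian(P[215:219,328:342,2]),"floor",np.nanmedian(P[180:195,300:350,2]))
```

```text
294 367 203 232 514
((307.4761962890625, 217.3015899658203), 14.772453308105469) ((307.52423095703125, 217.41781616210938), (29.055418014526367, 29.33222770690918), 163.024658203125) ((360.79998779296875, 215.1999969482422), 6.803043842315674)
ring [ 531.89243605 -164.07905967  106.        ] collar [ 535.05530809 -328.98014597  126.        ] dist 164.9314161160776
arm x= [-2.23685026e-02  5.28042437e+02] width px [6. 6. 6. 6. 6. 6. 6. 6. 5. 5. 5. 5. 5. 5. 5. 5. 5.]
[[ 533.3 -221.5  114. ]
 [ 533.8 -272.1  114. ]]
cols height [(318, np.int64(9)), (319, np.int64(12)), (320, np.int64(16)), (321, np.int64(12)), (322, np.int64(6)), (323, np.int64(5)), (324, np.int64(6)), (325, np.int64(6)), (326, np.int64(6)), (327, np.int64(6)), (328, np.int64(6)), (329, np.int64(6)), (330, np.int64(6)), (331, np.int64(6)), (332, np.int64(6)), (333, np.int64(6)), (334, np.int64(5)), (335, np.int64(5)), (336, np.int64(5)), (337, np.int64(5)), (338, np.int64(5)), (339, np.int64(5)), (340, np.int64(5)), (341, np.int64(5)), (342, np.int64(5)), (343, np.int64(5)), (344, np.int64(5)), (345, np.int64(6)), (346, np.int64(12)), (347, np.int64(13)), (348, np.int64(14)), (349, np.int64(14)), (350, np.int64(13)), (351, np.int64(12)), (352, np.int64(12)), (353, np.int64(12)), (354, np.int64(12)), (355, np.int64(8)), (356, np.int64(9)), (357, np.int64(8)), (358, np.int64(6)), (359, np.int64(6)), (360, np.int64(5)), (361, np.int64(6)), (362, np.int64(5)), (363, np.int64(6)), (364, np.int64(7)), (365, np.int64(10)), (366, np.int64(9)), (367, np.int64(6)), (368, np.int64(0)), (369, np.int64(0)), (370, np.int64(0)), (371, np.int64(0))]
z arm 115.28489524466386 floor 80.69667687076276
```

jog_arm:
  steps:
    - [0, [1.7, -3.6, 0], [0, 0, -0.8]]
    - [0, [1.7, -3.6, 0], [0, 0, 0]]
    - [0, [1.7, -3.6, 0], [0, 0, 0]]
    - [0, [1.7, -3.6, 0], [0, 0, 0]]
    - [0, [1.7, -3.6, 0], [0, 0, 0]]
    - [0, [1.7, -3.6, -1], [0, 0, 0]]
    - [0, [1.5, -3.7, -1], [0, 0, 0]]
    - [0, [0, 0, -3], [0, 0, 0]]

```text
clock: 7.45
eef_pos: [537.8, -268.9, 217.5]
tool_rot: [3.133, 0.009, 1.585]
force: [2.4, -0.2, 0.7]
grip_width: 1.0
```

jog_arm:
  steps:
    - [0, [0, 0, -3], [0, 0, 0]]
    - [0, [0, 0, -2], [0, 0, 0]]
    - [0, [0, 0, 0], [0, 0, 0]]
    - [0, [0, 0, 0], [0, 0, 0]]

```text
clock: 7.78
eef_pos: [532.1, -259.8, 161.8]
tool_rot: [-3.138, -0.002, 1.589]
force: [-0.3, -0.4, 0.2]
grip_width: 0.997
```

jog_arm:
  steps:
    - [0, [0.15, 0.3, -2], [0, 0, 0]]
    - [0, [0, 0, -2], [0, 0, 0]]
    - [0, [0, 0, -1.5], [0, 0, 0]]
    - [0, [0, 0, -0.7], [0, 0, 0]]
    - [0, [0, 0, -0.4], [0, 0, 0]]
    - [0, [0, 0, 0], [0, 0, 0]]
    - [0, [0, 0, 0], [0, 0, 0]]

```text
clock: 8.37
eef_pos: [536.7, -256.3, 99.0]
tool_rot: [3.139, 0.001, 1.591]
force: [0.1, -0.2, -0.5]
grip_width: 1.001
```

Run:
```python
from h import *
im,d=bot.grab_frame("side"); a=im[120:260,150:330]; cv2.imwrite("pics/g1.png",cv2.resize(a,None,fx=4,fy=4,interpolation=2))
o=bot.observe();print(o["eef_pos"],o["tool_rot"],o["force"])
```

```text
[ 536.81389962 -256.25054283   99.08447368] [3.13916556e+00 1.40655335e-03 1.59125957e+00] [ 0.63476387  0.56258833 -0.15101077]
```

View pics/g1.png

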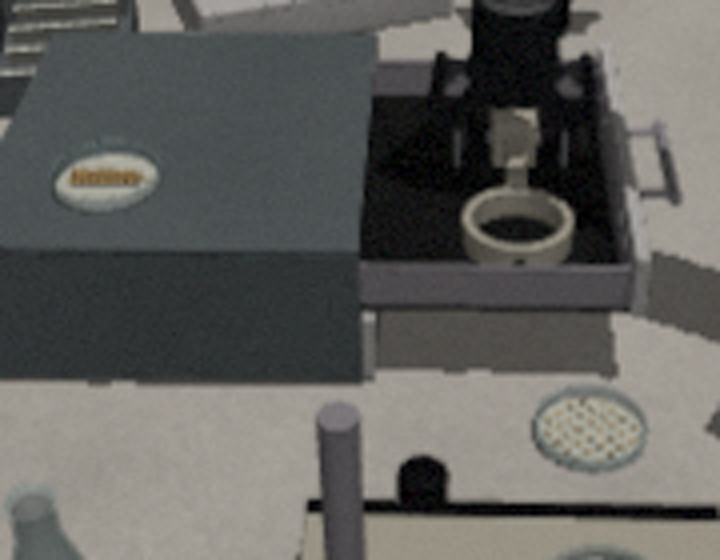

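The open fingers straddle the arm at crop (515,150), between the housing and the ring. I'll shift 3 mm in −x, lower 3 mm and close.

jog_arm:
  steps:
    - [0, [-0.3, 0, -0.3], [0, 0, 0]]
    - [0, [0, 0, 0], [0, 0, 0]]
    - [0.5, [0, 0, 0], [0, 0, 0]]
    - [1, [0, 0, 0], [0, 0, 0]]
    - [1, [0, 0, 0], [0, 0, 0]]
    - [1, [0, 0, 0], [0, 0, 0]]
    - [1, [0, 0, 0], [0, 0, 0]]
    - [1, [0, 0, 0], [0, 0, 0]]

```text
clock: 9.08
eef_pos: [532.8, -255.6, 94.6]
tool_rot: [3.142, 0.0, 1.591]
force: [-1.7, -0.6, -4.7]
grip_width: 0.201
```

jog_arm:
  steps:
    - [1, [0, 0, 0], [0, 0, 0]]
    - [1, [0, 0, 0.5], [0, 0, 0]]
    - [1, [0, 0, 0.8], [0, 0, 0]]
    - [1, [0, 0, 1], [0, 0, 0]]
    - [1, [0, 0, 0], [0, 0, 0]]
    - [1, [0, 0, 0], [0, 0, 0]]

```text
clock: 9.58
eef_pos: [533.4, -255.9, 118.3]
tool_rot: [3.14, 0.001, 1.591]
force: [-0.2, 0.1, -6.6]
grip_width: 0.202
```

Run:
```python
from h import *
o=bot.observe();print({k:o[k] for k in("clock","eef_pos","tool_rot","force","ft_torque","grip_width")})
```

```text
{'clock': 9.5833, 'eef_pos': array([ 533.41633009, -255.85820261,  118.28530308]), 'tool_rot': array([3.13986954e+00, 1.00820539e-03, 1.59142016e+00]), 'force': array([-0.21185054,  0.07913793, -6.56040047]), 'ft_torque': array([-0.01071196, -0.0190404 , -0.06295461]), 'grip_width': 0.20154958171510695}
```

jog_arm:
  steps:
    - [1, [0, 0, 2], [0, 0, 0]]
    - [1, [0, 0, 2.5], [0, 0, 0]]
    - [1, [0, 0, 2.5], [0, 0, 0]]
    - [1, [0, 0, 2.5], [0, 0, 0]]
    - [1, [0, 0, 2.5], [0, 0, 0]]
    - [1, [0, 0, 2.5], [0, 0, 0]]
    - [1, [0, 0, 2], [0, 0, 0]]
    - [1, [0, 0, 1], [0, 0, 0]]

```text
clock: 10.25
eef_pos: [533.7, -256.0, 295.6]
tool_rot: [3.138, 0.002, 1.591]
force: [0.6, -0.6, -7.1]
grip_width: 0.2
```

jog_arm:
  steps:
    - [1, [0, 0, 0], [0, 0, 0]]
    - [1, [0, 0, 0], [0, 0, 0]]
    - [1, [0, 0, 0], [0, 0, 0]]
    - [1, [0, 0, 0], [0, 0, 0]]

```text
clock: 10.58
eef_pos: [531.6, -254.9, 289.5]
tool_rot: [-3.138, -0.002, 1.591]
force: [-0.9, -0.2, -7.4]
grip_width: 0.199
```

jog_arm:
  steps:
    - [1, [0, 1, 0], [0, 0, 2]]
    - [1, [0, 2, 0], [0, 0, 3]]
    - [1, [0, 2, 0], [0, 0, 4]]
    - [1, [0, 2, 0], [0, 0, 4]]
    - [1, [0, 2, 0], [0, 0, 4]]
    - [1, [0, 2, 0], [0, 0, 4]]
    - [1, [0, 2, 0], [0, 0, 4]]
    - [1, [0, 2, 0], [0, 0, 4]]

```text
clock: 11.25
eef_pos: [532.0, -103.8, 291.1]
tool_rot: [-3.14, -0.002, 2.102]
force: [0.4, -0.9, -6.3]
grip_width: 0.201
```

jog_arm:
  steps:
    - [1, [0, 2, 0], [0, 0, 4]]
    - [1, [0, 2, 0], [0, 0, 4]]
    - [1, [0, 2, 0], [0, 0, 4]]
    - [1, [0, 2, 0], [0, 0, 4]]
    - [1, [0, 2, 0], [0, 0, 4]]
    - [1, [0, 2, 0], [0, 0, 4]]
    - [1, [0, 1, 0], [0, 0, 4]]
    - [1, [0, 0, 0], [0, 0, 4]]

```text
clock: 11.92
eef_pos: [531.8, 27.5, 291.1]
tool_rot: [3.141, -0.003, 2.664]
force: [-0.4, -0.5, -6.7]
grip_width: 0.201
```

jog_arm:
  steps:
    - [1, [0, 0, 0], [0, 0, 4]]
    - [1, [0, 0, 0], [0, 0, 4]]
    - [1, [0, 0, 0], [0, 0, 4]]
    - [1, [0, 0, 0], [0, 0, 4]]
    - [1, [0, 0, 0], [0, 0, 4]]
    - [1, [0, 0, 0], [0, 0, 4]]
    - [1, [0, 0, 0], [0, 0, 4]]
    - [1, [0, 0, 0], [0, 0, 0]]

```text
clock: 12.58
eef_pos: [531.9, 25.1, 291.2]
tool_rot: [3.141, -0.002, -3.135]
force: [-0.0, 0.1, -7.6]
grip_width: 0.202
```

jog_arm:
  steps:
    - [1, [0.4, 2, 0], [0, 0, 1]]
    - [1, [0.4, 2.5, 0], [0, 0, 0]]
    - [1, [0.4, 2.5, 0], [0, 0, 0]]
    - [1, [0.5, 3, 0], [0, 0, 0]]
    - [1, [0.5, 3, 0], [0, 0, 0]]
    - [1, [0.5, 3, 0], [0, 0, 0]]
    - [1, [0.4, 2.4, 0], [0, 0, 0]]
    - [1, [0.3, 2, 0], [0, 0, 0]]

```text
clock: 13.25
eef_pos: [566.2, 230.9, 291.3]
tool_rot: [3.141, -0.001, -3.121]
force: [0.0, -0.0, -6.6]
grip_width: 0.201
```

jog_arm:
  steps:
    - [1, [0, 0, 0], [0, 0, 0]]
    - [1, [0, 0, 0], [0, 0, 0]]
    - [1, [0, 0, 0], [0, 0, 0]]
    - [1, [0, 0, 0], [0, 0, 0]]
    - [1, [0, 0, 0], [0, 0, 0]]
    - [1, [0, 0, 0], [0, 0, 0]]

```text
clock: 13.75
eef_pos: [566.7, 227.6, 292.4]
tool_rot: [-3.141, 0.0, -3.122]
force: [-0.0, 0.5, -6.9]
grip_width: 0.201
```

Run:
```python
from h import *
out=[]
for n in("side","top"):
    im,d=bot.grab_frame(n); np.savez(f"{n}2.npz",im=im,d=d)
    a=im[130:330,180:400] if n=="side" else im[120:320,100:320]
    out.append(cv2.resize(a,(440*3//4*1+70,364),interpolation=2))
cv2.imwrite("pics/c2.png",np.hstack(out))
o=bot.observe();print({k:o[k] for k in("clock","eef_pos","tool_rot","force","ft_torque","grip_width")})
```

```text
{'clock': 13.85, 'eef_pos': array([566.80408295, 227.8091476 , 292.44816039]), 'tool_rot': array([-3.14157709e+00,  1.80564932e-04, -3.12209210e+00]), 'force': array([-0.47832535,  0.37212596, -6.92136904]), 'ft_torque': array([-0.03018801,  0.01810498,  0.06302947]), 'grip_width': 0.20073044474866134}
```

View pics/c2.png

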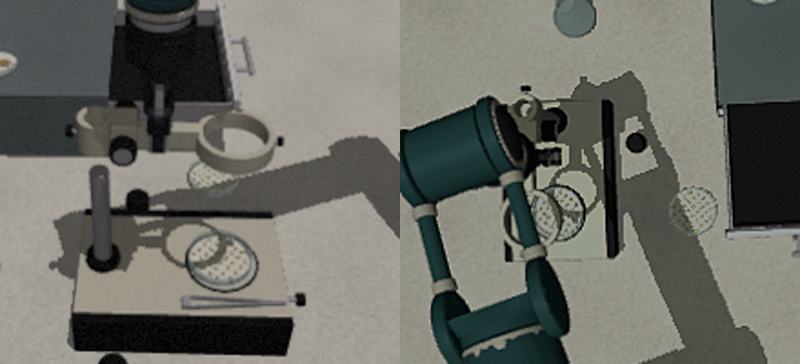

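The carrier is level over the stand. The collar is at side crop (95,130) and top crop (526,108), with the ring at side crop (235,142). I'll measure it against the post in the same cameras.

Run:
```python
from h import *
T=np.load("top2.npz"); S=np.load("side2.npz")
Pt=cloud("top",T["d"]); Ps=cloud("side",S["d"]); v,u=np.mgrid[:384,:512]
zb=292.4+4.4-19
m=((abs(Pt[...,2]-(zb+46))<9)&(u>160)&(u<182)&(v>168)&(v<192)&(T["im"].max(2)>60)).astype(np.uint8)
pts=np.c_[np.nonzero(m)[::-1]].astype(np.float32); c=cv2.minEnclosingCircle(pts); print("collar top",c,len(pts),onz("top",[c[0]],zb+46), "medz",np.median(Pt[...,2][m>0])-46-zb)
# side: clusters of carrier in depth
x,y,z=np.moveaxis(Ps,2,0); w=(u>215)&(u<340)&(v>180)&(v<230)&(z>260)&(z<340)&(y>150)&(y<310)
k=w&(z>zb+43)&(x<670)&(x>612)
for lo,hi,n in((612,670,"collar"),(425,530,"ring")):
    k=w&(x>lo)&(x<hi); print(n,k.sum(),np.nanpercentile(Ps[k],[1,50,99],axis=0).round(1).tolist())
a=S["im"][175:250,215:345]; cv2.imwrite("pics/s2.png",cv2.resize(a,None,fx=6,fy=6,interpolation=2))
b=T["im"][165:270,140:230]; cv2.imwrite("pics/t2.png",cv2.resize(b,None,fx=5,fy=5,interpolation=2))
```

```text
collar top ((168.5, 181.5), 10.977349281311035) 174 [[635.59623551 225.4895151  323.8       ]] medz 0.15115364809412313
collar 629 [[612.6, 193.2, 279.0], [636.2, 245.6, 311.6], [668.0, 273.6, 324.0]]
ring 1059 [[430.3, 184.5, 277.9], [477.6, 236.7, 296.0], [528.6, 274.0, 311.0]]
```

View pics/s2.png

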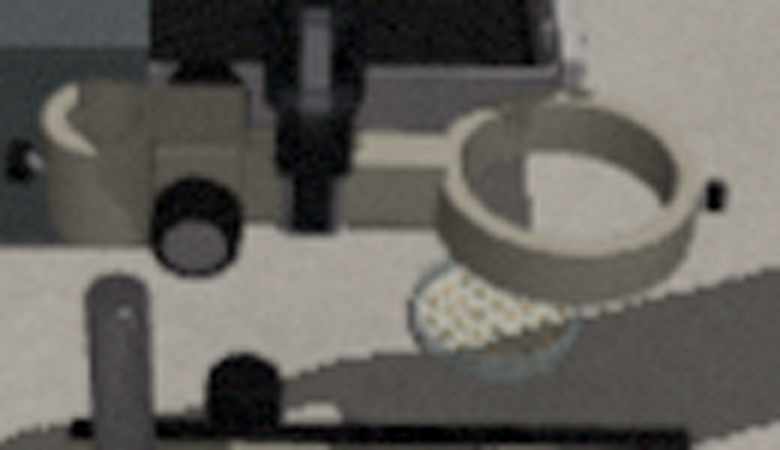

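View pics/t2.png

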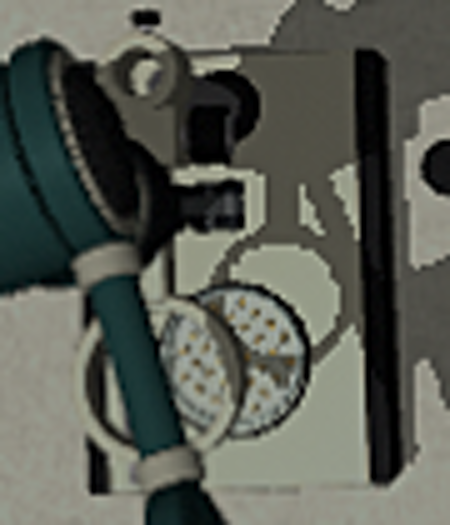

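Run:
```python
from h import *
zb=277.8
C=onz("top",[[169.0,179.6]],zb+46)[0]; R=onz("top",[[172.4,240]],zb+26)[0]; Rs=onz("side",[[309.4,203.8]],zb+26)[0]
print("collar",C,"ring top",R,"ring side",Rs)
print("nominal bore/post: post top-cam 639.5,229.5 side 637,233")
# project expected collar top outline at candidate bore centres to side image crop coords
for cx,cy in((639,229),(636,230)):
    th=np.linspace(0,2*np.pi,200); q=proj("side",np.c_[cx+22*np.cos(th),cy+22*np.sin(th),np.full(200,zb+46)]); q=(q-[215,175]+.5)*6-.5; print(cx,cy,"top outline u",q[:,0].min().round(),"v",q[:,1].min().round())
    q=proj("top",[[cx,cy,zb+46]]);print((q-[140,165]+.5)*5-.5)
    r=proj("side",np.c_[cx+12.5*np.cos(th),cy+12.5*np.sin(th),np.full(200,240.)]); r=(r-[215,175]+.5)*6-.5; print("post outline u",r.min(0),r.max(0))
```

```text
collar [640.62374955 224.11216131 323.8       ] ring top [479.60100299 221.08614371 303.8       ] ring side [475.19679444 231.85609055 303.8       ]
nominal bore/post: post top-cam 639.5,229.5 side 637,233
639 229 top outline u 43.0 v 75.0
[[137.94456257  78.25030692]]
post outline u [ 81.56288261 265.69093274] [148.02405318 310.79664468]
636 230 top outline u 52.0 v 77.0
[[136.12220909  83.92514958]]
post outline u [ 89.22048505 267.70951776] [155.75527661 312.91936625]
```

The top crop shows the bore at (147,75) and the ring at (164,377). In the side crop the collar's left edge is at u=42 and the post spans u 84–150. Both views and the kinematics put the bore 1.5–5 mm short in y and within about 1 mm in x. I'll correct +2.5 mm in y and lower 16 mm.

jog_arm:
  steps:
    - [1, [-0.05, 0.15, -0.3], [0, 0, 0]]
    - [1, [0, 0.1, -0.4], [0, 0, 0]]
    - [1, [0, 0, -0.4], [0, 0, 0]]
    - [1, [0, 0, -0.3], [0, 0, 0]]
    - [1, [0, 0, -0.2], [0, 0, 0]]
    - [1, [0, 0, 0], [0, 0, 0]]
    - [1, [0, 0, 0], [0, 0, 0]]
    - [1, [0, 0, 0], [0, 0, 0]]

```text
clock: 14.52
eef_pos: [566.3, 231.1, 276.4]
tool_rot: [3.141, 0.0, -3.121]
force: [0.3, 0.7, -6.6]
grip_width: 0.202
```

jog_arm:
  steps:
    - [1, [0, 0, 0], [0, 0, 0]]
    - [1, [0, 0, 0], [0, 0, 0]]
    - [1, [0, 0, 0], [0, 0, 0]]
    - [1, [0, 0, 0], [0, 0, 0]]
    - [1, [0, 0, 0], [0, 0, 0]]
    - [1, [0, 0, 0], [0, 0, 0]]

```text
clock: 15.02
eef_pos: [566.3, 231.0, 276.3]
tool_rot: [3.142, 0.0, -3.121]
force: [-0.2, -0.1, -6.5]
grip_width: 0.197
```

Run:
```python
from h import *
o=bot.observe();print({k:o[k] for k in("clock","eef_pos","tool_rot","force","ft_torque","grip_width")},abs(o["qvel"]).max())
out=[]
for n,(r,c) in(("side",(180,205)),("top",(160,135))):
    im,d=bot.grab_frame(n); np.savez(f"{n}3.npz",im=im,d=d)
    out.append(cv2.resize(im[r:r+75,c:c+65],None,fx=6,fy=6,interpolation=2))
cv2.imwrite("pics/f.png",np.hstack(out))
```

```text
{'clock': 15.0167, 'eef_pos': array([566.27424553, 230.98557977, 276.347317  ]), 'tool_rot': array([ 3.14156567e+00,  8.98819200e-05, -3.12104042e+00]), 'force': array([-0.22090488, -0.14032745, -6.47693122]), 'ft_torque': array([0.02077934, 0.04980317, 0.02598845]), 'grip_width': 0.1972493479707987} 0.002271156688343529
```

View pics/f.png

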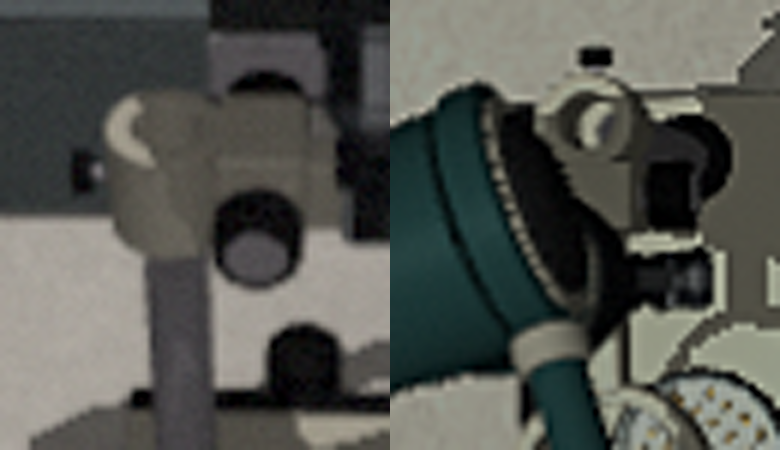

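Run:
```python
from h import *
print(onz("top",[[135+208/6-.4,160+128/6-.4]],307.4), "post in top cam 639.5 229.5")
S=np.load("side3.npz"); P=cloud("side",S["d"]); x,y,z=np.moveaxis(P,2,0); v,u=np.mgrid[:384,:512]
w=(u>215)&(u<242)&(v>190)&(v<260)&(y>200)&(y<300)
for a,b,n in((265,280,"collar low"),(285,303,"collar up"),(150,230,"post")):
    k=w&(z>a)&(z<b); print(n,k.sum(),np.percentile(x[k],[2,98]).round(1),np.percentile(y[k],[50,98]).round(1))
```

```text
[[638.47812639 227.17558454 307.4       ]] post in top cam 639.5 229.5
collar low 92 [622.3 658.2] [252.6 256.1]
collar up 209 [618.  670.7] [248.8 273.2]
post 254 [625.6 648.6] [241.8 244.6]
```

Both cameras put the bore within about 2–3 mm of the post axis, against a 10 mm tolerance. The carrier is still and level, so I'm handing in.

```bash
python3 -c "
from bench import bot
print(bot.sign_off())"
```

```text
the job is handed in; nothing more can be done
None
```

I pulled the top drawer out to its stop and lifted the focus carrier by its balance point. The arm is now holding the carrier over the stand, and I handed the job in at about 15 s; no verdict was given.

- **Drawer:** the handle moved 215 mm and then pushed back with about 9 N, which I took as the stop. It had no friction check after release, but the later picture showed it still open.
- **Grip:** the weight on the wrist is 6.5–7 N, and the wrist torque is near zero, so the grip is close to the balance point. The opening stayed steady at about 17 mm on the 18 mm arm.
- **Height and steadiness:** the tool reads vertical to within 0.001 rad and the joints are practically still. The bore's underside is about 21 mm above the post top, worked out from the tool position.
- **Bore over the post:** the top camera puts the bore about 1 mm off in x and 2.3 mm short in y. The side camera's depth suggests about 1–2 mm too far in y. They disagree in sign, but both are well inside the 10 mm tolerance.
- **Ring over the stage:** before the last small correction the ring was within about 5 mm of the stage centre in x and 7 mm in y. I did not measure it again after that.
- **Other items:** I saw no contact with the stand. I did not measure the positions of the dishes, forceps and eyepieces again at the end. Those visible in the later pictures looked undisturbed.

One slip on the way: my first grip on the handle was a few millimetres high, so I opened, lowered and gripped it again before pulling.

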